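# Take the left-hand spinner nut off a desk fan

### The arm

A 6-joint arm with a two-finger parallel gripper is mounted at the origin on the work surface. World frame = base frame: x ahead of the robot, y to its left, z up, the work surface at z = 0. Lengths are in m, angles in degrees, forces in N, time in s.
With the tool pointing down it reaches from about 0.25 to 0.725 m from the base axis. Payload 4 kg.
Tool frame: the origin (TCP) lies between the finger pads; the fingertips stand 11 mm ahead of it and the grasp point (between the pads) lies 8 mm behind it; z points along the fingers, y is the line along which they close (so a half turn about z gives the same grasp; the last joint's range is limited). The gripper opens to 85 mm and grips with 20 to 120 N. Pads are 22 mm wide; open, the fingers measure 114 mm over their backs; the gripper's body (76 mm by 85 mm) begins 54 mm behind the grasp point. The pads swing forward as they close: fully open they stand 13 mm farther back than shut.
Start: joints at [74.37, 13.785, 0.286, 76.501, 0, 90], TCP at [0.135, 0.482, 0.242] pointing down, gripper open.
Joint ranges: [-155.79, 155.79], [-60.16, 107.12], [-62.33, 73.08], [-114, 123.19], [-81.49, 82.49], [-180, 180]. Speed limits (degrees/s): [159.86, 159.86, 180, 180, 180, 180].

### API

Orientations are given as [roll, pitch, yaw] about the fixed x, y, z axes, in that order (R = Rz(yaw) Ry(pitch) Rx(roll)).
In Python, from bench import arm gives the robot as it stands.
- The arm moves only by the tool jog_arm, never from a script. Its argument "plan" is a list of rows, each an object with "travel": the shift along the tool's x, y, z in cm, a list of three; "twist": the turn, a rotation vector about the tool's x, y, z in degrees, a list of three. In form: [{"travel": [x, y, z], "twist": [rx, ry, rz]}, ...]. A call has exactly 10 rows; each row is the pose to reach, as a shift and turn from the pose commanded when the call began, along the tool's axes at that moment; what a row does not reach only later rows make up. A row lasts 1/12 s, in which the tool goes at most 41.7 mm and 7.16 degrees, less where a joint would pass 70% of its speed; a pose out of reach is approached as far as the arm can. A call with a gripper value outside its range is refused whole. "hand" is the opening, from -1 (shut) to 1 (fully open), set as the call begins (left out, the last holds). The fingers move at their own pace and stop on an object; "squeeze" is the grip in N (left out, the last holds). Time passes only in rows, so rows that repeat a pose let the fingers close, or fill a call up. It gives the time, the measured TCP pose, the force, the opening and the grip force at its end, in the units of the state.
- arm.sense(): the state, without advancing time (a new reading comes with each control period).
- arm.snapshot(name): name is "scene" or "top"; returns a dict with "color" (480x640x3 uint8, blue, green, red), "camera_matrix" (3x3 intrinsics, pixels), "dist" ([k1, k2, p1, p2, k3] as OpenCV has them; the pictures are not rectified), "camera_from_world" (4x4, takes a point from world to camera coordinates). Camera axes: x right, y down, z forward; pixel columns grow to the right and rows downward; lengths in m; the calibration is good to about 2 mm. A picture is of the moment at which its call begins. There is no depth.
- arm.close_job(): hands the job in; it is judged then, once.
The state is a dict: "time": time; "joint_positions": joint angles; "joint_velocities": joint speeds; "joint_efforts": joint torques, N m; "tool_pos": TCP position; "orientation": TCP orientation; "wrist_force": force on the tool from outside, world axes, zero at the start; "torque": the same for the moment, N m; "grip_width": opening from 0.0 (shut) to 1.0 (fully open); "gripper_force": force on a finger pad.
Only numpy, scipy, OpenCV 4.12 (cv2) and the standard library are available. Lean on these libraries where they do the work, as an engineer would, in place of code of your own. Each camera call takes 0.05 s, during which the arm holds its last target. There are 200 camera calls.

### The job

Unscrew the spinner nut that holds the blades on the desk fan and stand it on its open end in the steel parts tray, letting go only once it stands on the tray's floor. It has a left-hand thread, so it comes undone clockwise. The plastic thread cracks easily: let the nut climb by feel as you turn it, do not force it the wrong way, tug at it or lean on it, and do not knock the fan or the other things on the bench.

Things in the scene. Friction and masses are not known exactly. Their poses are not given: they have to be found in the camera images.
- nut_mid (a point): Centre of the dark grey plastic spinner nut: an upright, round, ribbed cap with a domed top and open below, 38 mm across, 46 mm tall, about 45 g; the point is on its axis 23 mm above its lower rim, z up. At first it sits screwed down on the blade hub, the highest part of the fan. Its sides are straight up to 38 mm above the rim and can be gripped at any yaw.
- nut_rim (a point): Centre of the nut's lower rim. Its coarse left-hand thread unscrews clockwise seen from above; the nut climbs fast, at a pace to be felt, and after about two thirds of a turn it is off and lifts away freely. The contact loads between nut and fan add up: a sprung washer below gives about 14 N at first, and at 30 N the thread cracks, so keep push, pull and side load of the hand under about 8 N.
- stub_top (a point): Top of the fan's threaded steel shaft stub, on its axis, inside the nut at the start; 24 mm above the blade hub, 154 mm above the bench. The shaft is upright and seized: it does not turn. The hub is 43 mm across at its top and slopes down to 72 mm across, 18 mm lower.
- fan: Desk-fan head lying on its back in a timber frame, fixed to the bench: cream motor housing, wire rear guard 270 mm across with its rim 125 mm above the bench, three blades that stay below the hub's top. Origin on the bench under the shaft's axis, z up.
- tray: Shallow open steel parts tray fixed to the bench, 150 mm along its x and 170 mm along its y, 24 mm high, walls and floor 3 mm thick, empty; its origin is the centre of its underside on the bench.
- meter: Red multimeter lying on the bench, 170 x 85 x 45 mm; a bystander. Origin at the centre of its underside.
- guard_ring: Cream plastic clamp ring of the fan's front guard, 84 mm across, 16 mm high, lying on the bench; a bystander. Origin at the centre of its underside.
- capacitor: Aluminium can capacitor standing on the bench, 42 mm across, 76 mm high; a bystander. Origin at the centre of its underside.
- driver: Screwdriver, 190 mm long, lying across the bench on the far side of the fan; a bystander. Its x axis runs along it.

How it is judged:
By the outcome, as a careful person would: the job done as asked, in the order asked, and still so for the second after the job is handed in, with the robot touching nothing.
It also fails if it takes over 67 s, if anything falls off the work surface, if the arm or the gripper's body presses on something with over 40 N, if the wrist force passes 120 N, or if a joint passes its speed limit or range.

## Working session

There is one attempt and no reset: what is moved stays moved. The work goes in short steps, Python scripts to look and compute and a tool call to move; the robot and the scene stay as the last step left them, time stands still between calls to the robot, and variables do not carry over. Pictures are saved under pics/ and viewed, at most 12 in all, crops included, and the job is handed in when it is done.

Besides the shell and the picture viewer there is one more tool, called after "Emit:" by a JSON object that holds its "api" and its "payload", one argument or row to a line. jog_arm: Moves the arm, as the interface text tells. Its arguments: {"type":"object","properties":{"plan":{"type":"array","items":{"type":"object","properties":{"travel":{"type":"array","items":{"type":"number"}},"twist":{"type":"array","items":{"type":"number"}}}}},"hand":{"type":"number"},"squeeze":{"type":"number"}},"required":["plan"]}

```bash
mkdir -p pics
python3 - <<'E'
from bench import arm
import cv2, numpy as np
s=arm.sense(); print({k:np.round(v,3).tolist() for k,v in s.items()})
ims=[]
for n in("scene","top"):
    d=arm.snapshot(n); cv2.imwrite(f"pics/{n}0.png",d["color"]); 
    print(n,np.round(d["camera_matrix"],1).tolist(),np.round(d["dist"],3),np.round(d["camera_from_world"],3).tolist())
    np.savez(f"{n}0.npz",**d)
E
```

```text
{'time': 0.0, 'joint_positions': [74.37, 13.833, 0.213, 76.501, 0.0, 90.001], 'joint_velocities': [-0.093, -0.026, 0.002, 0.025, 0.004, 0.049], 'joint_efforts': [0.002, -37.232, 25.241, 0.017, 0.0, -0.0], 'tool_pos': [0.135, 0.481, 0.241], 'orientation': [-179.878, -0.0, 164.369], 'wrist_force': [0.385, -0.637, -0.441], 'torque': [-0.026, -0.019, 0.042], 'gripper_force': 0.0, 'grip_width': 0.998}
scene [[472.3, 0.0, 314.2], [0.0, 472.3, 235.1], [0.0, 0.0, 1.0]] [-0.116  0.     0.     0.     0.   ] [[-0.788, 0.615, 0.015, 0.46], [0.451, 0.593, -0.667, -0.188], [-0.419, -0.519, -0.745, 1.34], [0.0, 0.0, 0.0, 1.0]]
top [[500.6, 0.0, 317.6], [0.0, 500.6, 241.0], [0.0, 0.0, 1.0]] [-0.009  0.     0.     0.     0.   ] [[-0.014, -0.999, -0.03, 0.022], [-0.991, 0.018, -0.135, 0.603], [0.136, 0.028, -0.99, 0.993], [0.0, 0.0, 0.0, 1.0]]
```

View pics/scene0.png

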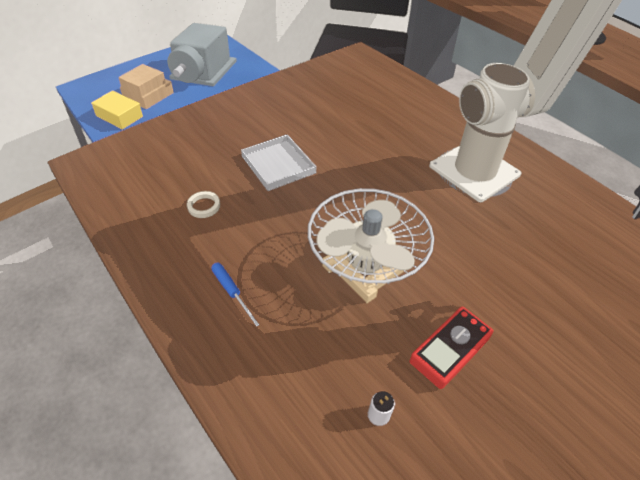

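View pics/top0.png

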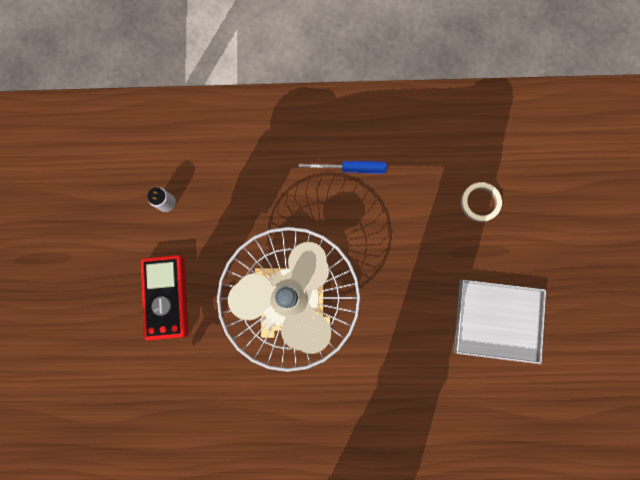

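The scene view shows the nut at about (372,222) on the hub and the tray at about (278,162). In the top view the nut is at (287,297), the guard circle is centred near (288,299), and the tray corners are near (461,281), (545,290), (541,362) and (458,353).

```bash
cat > h.py <<'E'
import numpy as np, cv2
def ray(d,uv):
    p=cv2.undistortPoints(np.float64(uv).reshape(-1,1,2),d["camera_matrix"],d["dist"]).reshape(-1,2)
    T=d["camera_from_world"]; R=T[:3,:3]
    return -R.T@T[:3,3], np.c_[p,np.ones(len(p))]@R
def plane(d,uv,z):
    o,r=ray(d,uv); return o+r*((z-o[2])/r[:,2])[:,None]
def cross(d1,u1,d2,u2):
    (a,r),(b,s)=ray(d1,u1),ray(d2,u2); r=r[0];s=s[0]
    t=np.linalg.lstsq(np.c_[r,-s],b-a,rcond=None)[0]
    p,q=a+t[0]*r,b+t[1]*s; return (p+q)/2,np.linalg.norm(p-q)
def proj(d,P):
    T=d["camera_from_world"]; return cv2.projectPoints(np.float64(P).reshape(-1,1,3),cv2.Rodrigues(T[:3,:3])[0],T[:3,3],d["camera_matrix"],d["dist"])[0].reshape(-1,2)
def blob(m,near):
    n,l,s,c=cv2.connectedComponentsWithStats(m.astype(np.uint8))
    i=1+np.argmin(np.hypot(*(c[1:]-near).T)+1e3*(s[1:,4]<60)); return l==i,s[i],c[i]
E
python3 - <<'E'
from h import *
S,T=[dict(np.load(f+"0.npz")) for f in("scene","top")]
out=[];cs=[]
for d,n in((S,(372,222)),(T,(287,297))):
    im=d["color"].astype(int); b,g,r=im[...,0],im[...,1],im[...,2]
    print(im[n[1],n[0]])
    m=(b>r+5)&(im.max(2)<165); w=np.zeros_like(m); w[n[1]-20:n[1]+20,n[0]-18:n[0]+18]=1
    bl,s,c=blob(m&w,n); print(s,c); cs.append(c)
    v=d["color"].copy(); v[bl]=(0,0,255)
    out.append(np.hstack([cv2.resize(q[n[1]-35:n[1]+35,n[0]-40:n[0]+40],None,fx=5,fy=4,interpolation=0) for q in(d["color"],v)]))
cv2.imwrite("pics/nut.png",np.vstack(out))
print("nut",cross(S,cs[0],T,cs[1])); print(plane(T,cs[1],.176),plane(T,cs[1],.168),plane(S,cs[0],.153))
# guard rim at z=.125 : project candidate pixels in top
print("guard",plane(T,[(218,298),(359,298),(288,228),(288,371)],.125))
# tray
im=cv2.cvtColor(T["color"],cv2.COLOR_BGR2HSV)
m=((im[...,1]<60)&(im[...,2]>90)); m[:260]=0;m[:,:440]=0
bl,s,c=blob(m,(502,322)); 
h=cv2.convexHull(np.argwhere(bl)[:,::-1].astype(np.int32)); box=cv2.approxPolyDP(h,6,True).reshape(-1,2); print(s,box)
P=plane(T,box,.024); print(P, P.mean(0), np.linalg.norm(P-np.roll(P,1,0),axis=1))
print("TCP proj",proj(T,[.135,.482,.242]))
E
```

```text
[136 132 128]
[365 210  17  14 173] [372.83236994 216.30057803]
[139 132 122]
[275 287  22  21 353] [285.72804533 296.83852691]
nut (array([0.48604111, 0.06781802, 0.16540532]), np.float64(0.0014860292159661786))
[[0.48627958 0.06629322 0.176     ]] [[0.48648707 0.06703797 0.168     ]] [[0.47622913 0.06026667 0.153     ]]
guard [[ 0.48724687  0.19877086  0.125     ]
 [ 0.48346312 -0.06590177  0.125     ]
 [ 0.61816601  0.06602013  0.125     ]
 [ 0.35201273  0.06757778  0.125     ]]
[ 454  280   92   84 6442] [[545 289]
 [540 363]
 [454 351]
 [463 280]]
[[ 0.49829434 -0.45242053  0.024     ]
 [ 0.35019974 -0.43159694  0.024     ]
 [ 0.37604689 -0.26073002  0.024     ]
 [ 0.51938563 -0.28631656  0.024     ]] [ 0.43598165 -0.35776601  0.024     ] [0.16743766 0.14955144 0.17281082 0.14560448]
TCP proj [[ 20.39743795 523.16334423]]
```

View pics/nut.png

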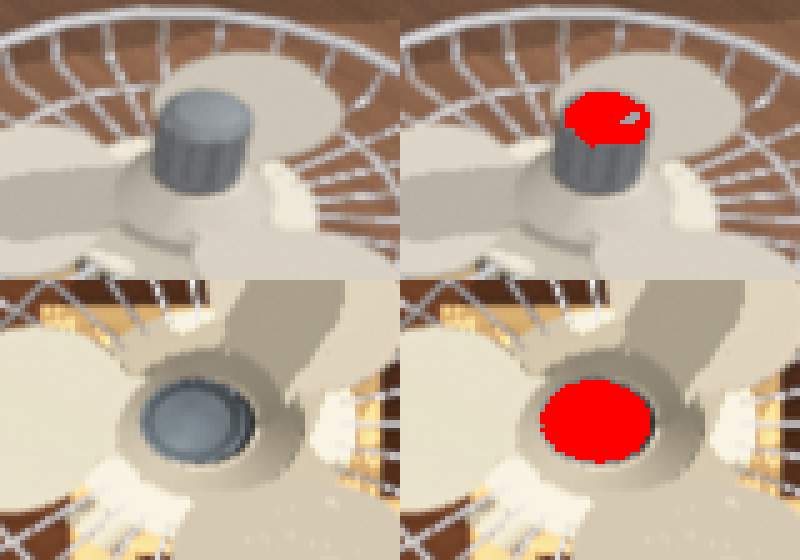

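The nut outline is about (362–382, 209–236) in the scene view and (275–298, 286–308) in the top view. The nut axis comes out at about (0.486, 0.0665). The guard centre at (0.4855, 0.0666) and the guard diameter of 0.265 both agree with that. The tray centre is about (0.436, -0.358). I'm moving above the nut now.

Emit:
{"api": "jog_arm", "payload": {
  "plan": [
    {"travel": [-3,-2,0],"twist": [0,0,-5]},
    {"travel": [-6,-4.1,0],"twist": [0,0,-12]},
    {"travel": [-9,-6.1,0],"twist": [0,0,-19]},
    {"travel": [-12,-8.1,0],"twist": [0,0,-26]},
    {"travel": [-15,-10.2,0],"twist": [0,0,-33]},
    {"travel": [-18,-12.2,0],"twist": [0,0,-40]},
    {"travel": [-21,-14.3,0],"twist": [0,0,-47]},
    {"travel": [-24,-16.3,0],"twist": [0,0,-54]},
    {"travel": [-27,-18.3,0],"twist": [0,0,-61]},
    {"travel": [-30,-20.4,0],"twist": [0,0,-68]}
  ],
  "hand": 1,
  "squeeze": 20
}}

```text
time: 0.93
tool_pos: [0.3586, 0.2162, 0.2421]
orientation: [180.0, -0.0, -135.3]
wrist_force: [0.6, 0.8, 0.9]
grip_width: 1.0
gripper_force: 0.0
```

Run:
```python
from bench import arm
from h import *
from scipy.spatial.transform import Rotation as R
s=arm.sense(); print({k:np.round(v,3).tolist() for k,v in s.items()})
S=dict(np.load("scene0.npz")); print("scene nut",plane(S,[(372.4,222.4)],.153))
A=R.from_euler("xyz",s["orientation"],degrees=True).as_matrix(); print(np.round(A.T@(np.array([.486,.0665,.242])-s["tool_pos"])*100,2))
```

```text
{'time': 0.933, 'joint_positions': [31.077, 4.589, -10.844, 74.592, 0.004, -13.595], 'joint_velocities': [-55.744, 5.605, 6.19, 0.225, 0.117, -124.711], 'joint_efforts': [3.575, -30.477, 24.183, 0.341, -0.036, 1.811], 'tool_pos': [0.359, 0.216, 0.242], 'orientation': [179.99, -0.023, -135.328], 'wrist_force': [0.578, 0.798, 0.941], 'torque': [0.021, 0.056, 0.019], 'gripper_force': 0.0, 'grip_width': 1.0}
scene nut [[0.48903402 0.07277483 0.153     ]]
[  1.46 -19.6    0.  ]
```

Emit:
{"api": "jog_arm", "payload": {
  "plan": [
    {"travel": [0.6,-3,0],"twist": [0,0,-7]},
    {"travel": [1.2,-6,0],"twist": [0,0,-14]},
    {"travel": [1.9,-9,0],"twist": [0,0,-21]},
    {"travel": [2.5,-12,0],"twist": [0,0,-28]},
    {"travel": [3.0,-14,0],"twist": [0,0,-35]},
    {"travel": [3.4,-16,0],"twist": [0,0,-42]},
    {"travel": [3.7,-17.3,0],"twist": [0,0,-49]},
    {"travel": [3.74,-17.71,0],"twist": [0,0,-56]},
    {"travel": [3.74,-17.71,0],"twist": [0,0,-63]},
    {"travel": [3.74,-17.71,0],"twist": [0,0,-70]}
  ]
}}

```text
time: 1.77
tool_pos: [0.455, 0.0643, 0.2417]
orientation: [179.9, 0.0, -66.2]
wrist_force: [-0.2, 0.1, 0.3]
grip_width: 1.0
gripper_force: 0.0
```

Emit:
{"api": "jog_arm", "payload": {
  "plan": [
    {"travel": [0,0,0.5],"twist": [0,0,0]},
    {"travel": [0,0,1.0],"twist": [0,0,0]},
    {"travel": [0,0,1.5],"twist": [0,0,0]},
    {"travel": [0,0,2.0],"twist": [0,0,0]},
    {"travel": [0,0,2.5],"twist": [0,0,0]},
    {"travel": [0,0,3],"twist": [0,0,0]},
    {"travel": [0,0,3.4],"twist": [0,0,0]},
    {"travel": [0,0,3.8],"twist": [0,0,0]},
    {"travel": [0,0,4],"twist": [0,0,0]},
    {"travel": [0,0,4],"twist": [0,0,0]}
  ]
}}

```text
time: 2.6
tool_pos: [0.4549, 0.065, 0.2018]
orientation: [179.9, 0.0, -66.5]
wrist_force: [-0.2, 0.1, -1.0]
grip_width: 1.0
gripper_force: 0.0
```

Run:
```python
from bench import arm
from h import *
s=arm.sense(); print({k:np.round(v,3).tolist() for k,v in s.items()})
S=arm.snapshot("scene");T=arm.snapshot("top")
np.savez("scene1.npz",**S);np.savez("top1.npz",**T)
a=cv2.resize(S["color"][170:270,312:432],None,fx=3.3,fy=5.5); b=cv2.resize(T["color"][230:360,220:350],(396,550))
cv2.imwrite("pics/c1.png",np.hstack([a,b]))
```

```text
{'time': 2.6, 'joint_positions': [8.127, 10.58, -9.976, 69.496, 0.001, -105.378], 'joint_velocities': [-0.114, -0.4, 0.84, 0.649, -0.03, -0.033], 'joint_efforts': [0.008, -33.557, 24.382, -0.099, 0.0, 0.001], 'tool_pos': [0.455, 0.065, 0.202], 'orientation': [179.95, 0.015, -66.495], 'wrist_force': [-0.205, 0.079, -1.003], 'torque': [0.007, -0.004, -0.036], 'gripper_force': 0.0, 'grip_width': 1.0}
```

View pics/c1.png

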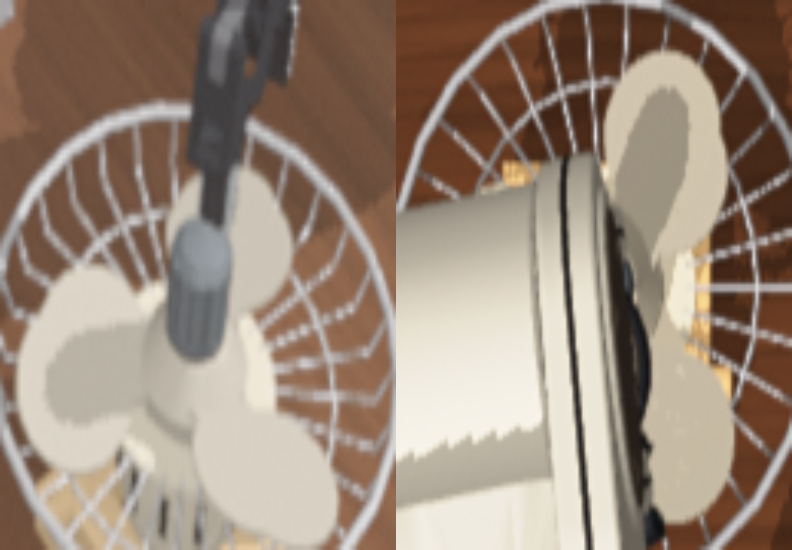

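The jaws are about 31 mm short of the nut, because the earlier call was clipped. I'm centring over the nut before going down.

Emit:
{"api": "jog_arm", "payload": {
  "plan": [
    {"travel": [0.3,-0.8,0],"twist": [0,0,0]},
    {"travel": [0.6,-1.6,0],"twist": [0,0,0]},
    {"travel": [0.9,-2.4,0],"twist": [0,0,0]},
    {"travel": [1.08,-2.94,0],"twist": [0,0,0]},
    {"travel": [1.08,-2.94,0],"twist": [0,0,0]},
    {"travel": [1.08,-2.94,0],"twist": [0,0,0]},
    {"travel": [1.08,-2.94,0],"twist": [0,0,0]},
    {"travel": [1.08,-2.94,0],"twist": [0,0,0]},
    {"travel": [1.08,-2.94,0],"twist": [0,0,0]},
    {"travel": [1.08,-2.94,0],"twist": [0,0,0]}
  ]
}}

```text
time: 3.53
tool_pos: [0.4862, 0.0668, 0.2024]
orientation: [180.0, 0.0, -66.5]
wrist_force: [0.3, 0.6, -0.2]
grip_width: 1.0
gripper_force: 0.0
```

Run:
```python
from bench import arm
from h import *
s=arm.sense(); print({k:np.round(v,4).tolist() for k,v in s.items() if k in("tool_pos","orientation","wrist_force","torque")})
S=arm.snapshot("scene")
P=np.r_[s["tool_pos"]]; 
print("proj tcp",proj(S,P),"axis top/bottom at TCP xy",proj(S,[[P[0],P[1],.176],[P[0],P[1],.13]]))
cv2.imwrite("pics/c2.png",cv2.resize(S["color"][150:250,312:432],None,fx=6,fy=6,interpolation=2))
```

```text
{'tool_pos': [0.4862, 0.0668, 0.2024], 'orientation': [179.9997, 0.0006, -66.4861], 'wrist_force': [0.3244, 0.6223, -0.2493], 'torque': [0.024, 0.0085, 0.0195]}
proj tcp [[374.01379386 203.25269389]] axis top/bottom at TCP xy [[372.6262181  212.43771557]
 [370.3239292  227.60511322]]
```

View pics/c2.png

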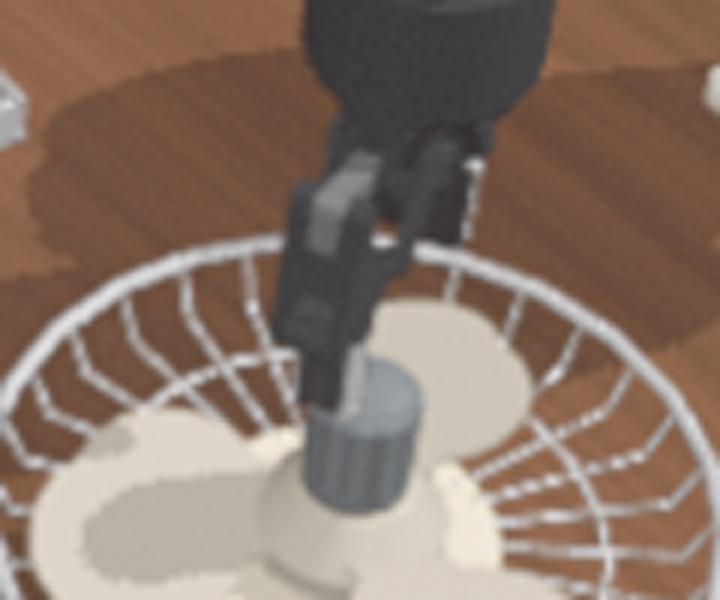

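Predicted and seen nut axis columns agree at about 371.5 px, and the jaws straddle the nut. I'm going down.

Emit:
{"api": "jog_arm", "payload": {
  "plan": [
    {"travel": [0,0,0.8],"twist": [0,0,0]},
    {"travel": [0,0,1.6],"twist": [0,0,0]},
    {"travel": [0,0,2.4],"twist": [0,0,0]},
    {"travel": [0,0,3.2],"twist": [0,0,0]},
    {"travel": [0,0,3.9],"twist": [0,0,0]},
    {"travel": [0,0,4.5],"twist": [0,0,0]},
    {"travel": [0,0,5.0],"twist": [0,0,0]},
    {"travel": [0,0,5.3],"twist": [0,0,0]},
    {"travel": [0,0,5.3],"twist": [0,0,0]},
    {"travel": [0,0,5.3],"twist": [0,0,0]}
  ]
}}

```text
time: 4.42
tool_pos: [0.4865, 0.0668, 0.1493]
orientation: [180.0, 0.0, -66.5]
wrist_force: [0.8, -0.2, 0.2]
grip_width: 1.004
gripper_force: 0.0
```

Emit:
{"api": "jog_arm", "payload": {
  "plan": [
    {"travel": [0,0,0],"twist": [0,0,0]},
    {"travel": [0,0,0],"twist": [0,0,0]},
    {"travel": [0,0,0],"twist": [0,0,0]},
    {"travel": [0,0,0],"twist": [0,0,0]},
    {"travel": [0,0,0],"twist": [0,0,0]},
    {"travel": [0,0,0],"twist": [0,0,0]},
    {"travel": [0,0,0],"twist": [0,0,0]},
    {"travel": [0,0,0],"twist": [0,0,0]},
    {"travel": [0,0,0],"twist": [0,0,0]},
    {"travel": [0,0,0],"twist": [0,0,0]}
  ],
  "hand": 0.1
}}

```text
time: 5.25
tool_pos: [0.4864, 0.0668, 0.1493]
orientation: [-180.0, 0.0, -66.5]
wrist_force: [-0.8, -0.2, 0.0]
grip_width: 0.551
gripper_force: 0.0
```

Run:
```python
from bench import arm
from h import *
s=arm.sense(); print({k:np.round(v,4).tolist() for k,v in s.items() if k in("tool_pos","orientation","wrist_force","torque","grip_width","joint_positions")})
S=arm.snapshot("scene")
cv2.imwrite("pics/c3.png",cv2.resize(S["color"][150:250,312:432],None,fx=6,fy=6,interpolation=2))
```

```text
{'joint_positions': [7.8186, 16.3401, -10.709, 62.951, 0.0001, -105.6919], 'tool_pos': [0.4864, 0.0668, 0.1493], 'orientation': [-180.0, 0.0001, -66.4895], 'wrist_force': [-0.8229, -0.1815, 0.0228], 'torque': [0.0375, 0.0155, -0.0359], 'grip_width': 0.551}
```

View pics/c3.png

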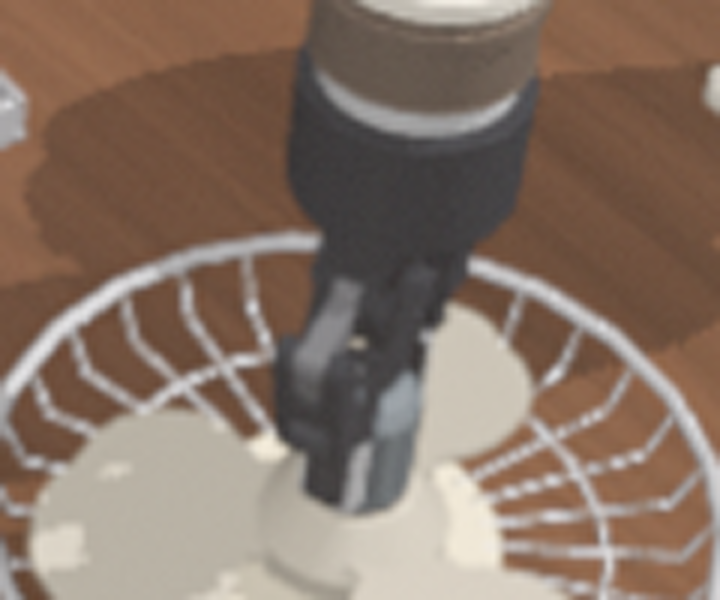

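The jaws are around the nut at about (362,228) px with no contact. I'm closing in steps and watching the side force.

Emit:
{"api": "jog_arm", "payload": {
  "plan": [
    {"travel": [0,0,0],"twist": [0,0,0]},
    {"travel": [0,0,0],"twist": [0,0,0]},
    {"travel": [0,0,0],"twist": [0,0,0]},
    {"travel": [0,0,0],"twist": [0,0,0]},
    {"travel": [0,0,0],"twist": [0,0,0]},
    {"travel": [0,0,0],"twist": [0,0,0]},
    {"travel": [0,0,0],"twist": [0,0,0]},
    {"travel": [0,0,0],"twist": [0,0,0]},
    {"travel": [0,0,0],"twist": [0,0,0]},
    {"travel": [0,0,0],"twist": [0,0,0]}
  ],
  "hand": -0.05
}}

```text
time: 6.13
tool_pos: [0.487, 0.0669, 0.1497]
orientation: [-179.9, -0.0, -66.5]
wrist_force: [3.9, 1.7, 1.7]
grip_width: 0.472
gripper_force: 2.1
```

Emit:
{"api": "jog_arm", "payload": {
  "plan": [
    {"travel": [0,0,0],"twist": [0,0,0]},
    {"travel": [0,0,0],"twist": [0,0,0]},
    {"travel": [0,0,0],"twist": [0,0,0]},
    {"travel": [0,0,0],"twist": [0,0,0]},
    {"travel": [0,0,0],"twist": [0,0,0]},
    {"travel": [0,0,0],"twist": [0,0,0]},
    {"travel": [0,0,0],"twist": [0,0,0]},
    {"travel": [0,0,0],"twist": [0,0,0]},
    {"travel": [0,0,0],"twist": [0,0,0]},
    {"travel": [0,0,0],"twist": [0,0,0]}
  ],
  "hand": -0.09
}}

```text
time: 6.97
tool_pos: [0.4869, 0.0668, 0.1496]
orientation: [-179.9, -0.0, -66.5]
wrist_force: [5.3, 0.4, 4.0]
grip_width: 0.452
gripper_force: 2.5
```

Emit:
{"api": "jog_arm", "payload": {
  "plan": [
    {"travel": [0,-0.04,-0.01],"twist": [0,0,0]},
    {"travel": [0,-0.08,-0.03],"twist": [0,0,0]},
    {"travel": [0,-0.1,-0.03],"twist": [0,0,0]},
    {"travel": [0,-0.1,-0.03],"twist": [0,0,0]},
    {"travel": [0,-0.1,-0.03],"twist": [0,0,0]},
    {"travel": [0,-0.1,-0.03],"twist": [0,0,0]},
    {"travel": [0,-0.1,-0.03],"twist": [0,0,0]},
    {"travel": [0,-0.1,-0.03],"twist": [0,0,0]},
    {"travel": [0,-0.1,-0.03],"twist": [0,0,0]},
    {"travel": [0,-0.1,-0.03],"twist": [0,0,0]}
  ]
}}

```text
time: 7.8
tool_pos: [0.4869, 0.0671, 0.1494]
orientation: [179.9, 0.0, -66.5]
wrist_force: [2.8, -0.4, 1.4]
grip_width: 0.46
gripper_force: 1.2
```

Emit:
{"api": "jog_arm", "payload": {
  "plan": [
    {"travel": [0,-0.03,-0.01],"twist": [0,0,0]},
    {"travel": [0,-0.06,-0.01],"twist": [0,0,0]},
    {"travel": [0,-0.06,-0.01],"twist": [0,0,0]},
    {"travel": [0,-0.06,-0.01],"twist": [0,0,0]},
    {"travel": [0,-0.06,-0.01],"twist": [0,0,0]},
    {"travel": [0,-0.06,-0.01],"twist": [0,0,0]},
    {"travel": [0,-0.06,-0.01],"twist": [0,0,0]},
    {"travel": [0,-0.06,-0.01],"twist": [0,0,0]},
    {"travel": [0,-0.06,-0.01],"twist": [0,0,0]},
    {"travel": [0,-0.06,-0.01],"twist": [0,0,0]}
  ]
}}

```text
time: 8.63
tool_pos: [0.4872, 0.0674, 0.1494]
orientation: [179.9, 0.0, -66.5]
wrist_force: [-2.3, 0.7, -0.8]
grip_width: 0.457
gripper_force: 0.8
```

Emit:
{"api": "jog_arm", "payload": {
  "plan": [
    {"travel": [0,0,0],"twist": [0,0,0]},
    {"travel": [0,0,0],"twist": [0,0,0]},
    {"travel": [0,0,0],"twist": [0,0,0]},
    {"travel": [0,0,0],"twist": [0,0,0]},
    {"travel": [0,0,0],"twist": [0,0,0]},
    {"travel": [0,0,0],"twist": [0,0,0]},
    {"travel": [0,0,0],"twist": [0,0,0]},
    {"travel": [0,0,0],"twist": [0,0,0]},
    {"travel": [0,0,0],"twist": [0,0,0]},
    {"travel": [0,0,0],"twist": [0,0,0]}
  ],
  "hand": -0.12
}}

```text
time: 9.47
tool_pos: [0.4875, 0.0674, 0.1495]
orientation: [180.0, 0.0, -66.5]
wrist_force: [-4.2, -0.4, -0.1]
grip_width: 0.447
gripper_force: 20.1
```

Emit:
{"api": "jog_arm", "payload": {
  "plan": [
    {"travel": [0,0.02,0],"twist": [0,0,0]},
    {"travel": [0,0.03,0],"twist": [0,0,1]},
    {"travel": [0,0.03,-0.01],"twist": [0,0,2]},
    {"travel": [0,0.03,-0.01],"twist": [0,0,3]},
    {"travel": [0,0.03,-0.02],"twist": [0,0,4]},
    {"travel": [0,0.03,-0.02],"twist": [0,0,5]},
    {"travel": [0,0.03,-0.03],"twist": [0,0,6]},
    {"travel": [0,0.03,-0.03],"twist": [0,0,7]},
    {"travel": [0,0.03,-0.03],"twist": [0,0,8]},
    {"travel": [0,0.03,-0.03],"twist": [0,0,8]}
  ],
  "squeeze": 30
}}

```text
time: 10.3
tool_pos: [0.4877, 0.0674, 0.1499]
orientation: [-180.0, 0.0, -74.6]
wrist_force: [-3.1, 0.8, -2.6]
grip_width: 0.442
gripper_force: 20.6
```

```bash
python3 -c "
from bench import arm
s=arm.sense();print({k:s[k] for k in('wrist_force','torque','tool_pos','orientation')})"
```

```text
{'wrist_force': array([-3.06491541,  0.78946125, -2.59645   ]), 'torque': array([ 0.0628823 ,  0.52751874, -0.00999126]), 'tool_pos': array([0.48768491, 0.06735303, 0.149919  ]), 'orientation': array([-1.79999295e+02,  4.71285665e-03, -7.45541789e+01])}
```

Emit:
{"api": "jog_arm", "payload": {
  "plan": [
    {"travel": [0,0.03,0],"twist": [0,0,0]},
    {"travel": [0,0.03,0],"twist": [0,0,2]},
    {"travel": [0,0.03,-0.01],"twist": [0,0,4]},
    {"travel": [0,0.03,-0.01],"twist": [0,0,6]},
    {"travel": [0,0.03,-0.02],"twist": [0,0,8]},
    {"travel": [0,0.03,-0.02],"twist": [0,0,10]},
    {"travel": [0,0.03,-0.03],"twist": [0,0,12]},
    {"travel": [0,0.03,-0.04],"twist": [0,0,14]},
    {"travel": [0,0.03,-0.04],"twist": [0,0,15]},
    {"travel": [0,0.03,-0.04],"twist": [0,0,15]}
  ],
  "hand": -0.3,
  "squeeze": 30
}}

```text
time: 11.13
tool_pos: [0.4876, 0.0674, 0.1506]
orientation: [-180.0, 0.0, -89.5]
wrist_force: [-2.8, 1.3, -2.2]
grip_width: 0.444
gripper_force: 30.7
```

```bash
python3 -c "
from bench import arm
s=arm.sense();print({k:s[k] for k in('wrist_force','torque','tool_pos','orientation')})"
```

```text
{'wrist_force': array([-2.75735894,  1.26138248, -2.22753693]), 'torque': array([ 0.27523355,  0.44278039, -0.02589462]), 'tool_pos': array([0.48757995, 0.06744162, 0.15056291]), 'orientation': array([-1.79968595e+02,  2.76891957e-02, -8.94936128e+01])}
```

Emit:
{"api": "jog_arm", "payload": {
  "plan": [
    {"travel": [-0.01,0.03,0],"twist": [0,0,1]},
    {"travel": [-0.01,0.03,-0.01],"twist": [0,0,3]},
    {"travel": [-0.01,0.03,-0.01],"twist": [0,0,6]},
    {"travel": [-0.01,0.03,-0.02],"twist": [0,0,9]},
    {"travel": [-0.01,0.03,-0.03],"twist": [0,0,12]},
    {"travel": [-0.01,0.03,-0.04],"twist": [0,0,15]},
    {"travel": [-0.01,0.03,-0.05],"twist": [0,0,18]},
    {"travel": [-0.01,0.03,-0.06],"twist": [0,0,20]},
    {"travel": [-0.01,0.03,-0.06],"twist": [0,0,20]},
    {"travel": [-0.01,0.03,-0.06],"twist": [0,0,20]}
  ]
}}

```text
time: 11.97
tool_pos: [0.4876, 0.0674, 0.1511]
orientation: [-179.9, 0.0, -109.4]
wrist_force: [-0.8, 1.7, -4.8]
grip_width: 0.444
gripper_force: 30.6
```

```bash
python3 -c "
from bench import arm
s=arm.sense();print({k:s[k] for k in('wrist_force','torque','tool_pos','orientation')})"
```

```text
{'wrist_force': array([-0.82129352,  1.6792208 , -4.80486187]), 'torque': array([ 0.16640736, -0.07134005, -0.02537538]), 'tool_pos': array([0.48763809, 0.06743387, 0.15109472]), 'orientation': array([-1.79938420e+02,  3.26958622e-02, -1.09447145e+02])}
```

Emit:
{"api": "jog_arm", "payload": {
  "plan": [
    {"travel": [0,0.01,0],"twist": [0,0,2]},
    {"travel": [0,0.01,0],"twist": [0,0,4]},
    {"travel": [0,0.01,0],"twist": [0,0,7]},
    {"travel": [-0.01,0.01,-0.01],"twist": [0,0,10]},
    {"travel": [-0.01,0.01,-0.01],"twist": [0,0,13]},
    {"travel": [-0.01,0.01,-0.02],"twist": [0,0,16]},
    {"travel": [-0.01,0.01,-0.02],"twist": [0,0,19]},
    {"travel": [-0.01,0.01,-0.03],"twist": [0,0,20]},
    {"travel": [-0.01,0.01,-0.03],"twist": [0,0,20]},
    {"travel": [-0.01,0.01,-0.03],"twist": [0,0,20]}
  ]
}}

```text
time: 12.8
tool_pos: [0.4877, 0.0674, 0.1517]
orientation: [-179.9, 0.1, -129.4]
wrist_force: [0.8, 0.1, -1.6]
grip_width: 0.44
gripper_force: 30.8
```

```bash
python3 -c "
from bench import arm
s=arm.sense();print({k:s[k] for k in('wrist_force','torque','tool_pos','orientation')})"
```

```text
{'wrist_force': array([ 0.78008628,  0.0897813 , -1.56386371]), 'torque': array([ 0.08746492, -0.12394311,  0.01195064]), 'tool_pos': array([0.48774966, 0.06741066, 0.15173155]), 'orientation': array([-1.79918430e+02,  6.12140353e-02, -1.29425170e+02])}
```

Emit:
{"api": "jog_arm", "payload": {
  "plan": [
    {"travel": [0,0,-0.01],"twist": [0,0,3]},
    {"travel": [0,0,-0.02],"twist": [0,0,6]},
    {"travel": [0,0,-0.02],"twist": [0,0,9]},
    {"travel": [0,0,-0.03],"twist": [0,0,12]},
    {"travel": [0,0,-0.04],"twist": [0,0,15]},
    {"travel": [0,0,-0.05],"twist": [0,0,18]},
    {"travel": [0,0,-0.06],"twist": [0,0,21]},
    {"travel": [0,0,-0.06],"twist": [0,0,24]},
    {"travel": [0,0,-0.07],"twist": [0,0,26]},
    {"travel": [0,0,-0.07],"twist": [0,0,26]}
  ]
}}

```text
time: 13.63
tool_pos: [0.4875, 0.0674, 0.1525]
orientation: [-180.0, 0.1, -155.5]
wrist_force: [0.1, -0.3, -0.9]
grip_width: 0.442
gripper_force: 30.9
```

```bash
python3 -c "
from bench import arm
s=arm.sense();print({k:s[k] for k in('wrist_force','torque','tool_pos','orientation')})"
```

```text
{'wrist_force': array([ 0.09431394, -0.27121115, -0.87123698]), 'torque': array([ 0.00555712, -0.04704783,  0.00571589]), 'tool_pos': array([0.48751352, 0.06738748, 0.15246509]), 'orientation': array([-1.79960432e+02,  6.66501760e-02, -1.55471876e+02])}
```

Emit:
{"api": "jog_arm", "payload": {
  "plan": [
    {"travel": [0,0,-0.01],"twist": [0,0,3]},
    {"travel": [0,0,-0.02],"twist": [0,0,6]},
    {"travel": [0,0,-0.03],"twist": [0,0,9]},
    {"travel": [0,0,-0.04],"twist": [0,0,12]},
    {"travel": [0,0,-0.05],"twist": [0,0,15]},
    {"travel": [0,0,-0.06],"twist": [0,0,18]},
    {"travel": [0,0,-0.06],"twist": [0,0,21]},
    {"travel": [0,0,-0.07],"twist": [0,0,24]},
    {"travel": [0,0,-0.08],"twist": [0,0,27]},
    {"travel": [0,0,-0.08],"twist": [0,0,27]}
  ]
}}

```text
time: 14.47
tool_pos: [0.4875, 0.0675, 0.1533]
orientation: [180.0, 0.1, 177.5]
wrist_force: [0.4, 0.3, -0.2]
grip_width: 0.445
gripper_force: 31.0
```

Emit:
{"api": "jog_arm", "payload": {
  "plan": [
    {"travel": [0,0,-0.01],"twist": [0,0,3]},
    {"travel": [0,0,-0.02],"twist": [0,0,6]},
    {"travel": [0,0,-0.03],"twist": [0,0,9]},
    {"travel": [0,0,-0.04],"twist": [0,0,12]},
    {"travel": [0,0,-0.05],"twist": [0,0,15]},
    {"travel": [0,0,-0.06],"twist": [0,0,18]},
    {"travel": [0,0,-0.06],"twist": [0,0,21]},
    {"travel": [0,0,-0.07],"twist": [0,0,24]},
    {"travel": [0,0,-0.08],"twist": [0,0,27]},
    {"travel": [0,0,-0.08],"twist": [0,0,27]}
  ]
}}

```text
time: 15.3
tool_pos: [0.4877, 0.0677, 0.1542]
orientation: [179.9, 0.1, 150.6]
wrist_force: [0.9, 1.9, 1.0]
grip_width: 0.447
gripper_force: 31.0
```

```bash
python3 -c "
from bench import arm
s=arm.sense();print({k:s[k] for k in('wrist_force','torque','tool_pos','orientation')})"
```

```text
{'wrist_force': array([0.88285309, 1.9152353 , 1.00698408]), 'torque': array([ 0.15009416, -0.14107228, -0.02589582]), 'tool_pos': array([0.48774435, 0.06769514, 0.15420784]), 'orientation': array([1.79923211e+02, 7.96994481e-02, 1.50601409e+02])}
```

Emit:
{"api": "jog_arm", "payload": {
  "plan": [
    {"travel": [0,0.01,-0.02],"twist": [0,0,3]},
    {"travel": [0,0.02,-0.04],"twist": [0,0,6]},
    {"travel": [0,0.02,-0.05],"twist": [0,0,9]},
    {"travel": [0,0.02,-0.06],"twist": [0,0,12]},
    {"travel": [0,0.02,-0.07],"twist": [0,0,15]},
    {"travel": [0,0.02,-0.08],"twist": [0,0,18]},
    {"travel": [0,0.02,-0.09],"twist": [0,0,21]},
    {"travel": [0,0.02,-0.1],"twist": [0,0,24]},
    {"travel": [0,0.02,-0.11],"twist": [0,0,27]},
    {"travel": [0,0.02,-0.11],"twist": [0,0,27]}
  ]
}}

```text
time: 16.13
tool_pos: [0.4878, 0.0678, 0.1552]
orientation: [179.9, 0.0, 123.6]
wrist_force: [1.1, 1.1, 0.6]
grip_width: 0.449
gripper_force: 31.0
```

Emit:
{"api": "jog_arm", "payload": {
  "plan": [
    {"travel": [0,0,-0.01],"twist": [0,0,3]},
    {"travel": [0,0,-0.02],"twist": [0,0,6]},
    {"travel": [0,0,-0.03],"twist": [0,0,9]},
    {"travel": [0,0,-0.04],"twist": [0,0,12]},
    {"travel": [0,0,-0.05],"twist": [0,0,15]},
    {"travel": [0,0,-0.06],"twist": [0,0,18]},
    {"travel": [0,0,-0.07],"twist": [0,0,21]},
    {"travel": [0,0,-0.08],"twist": [0,0,24]},
    {"travel": [0,0,-0.09],"twist": [0,0,27]},
    {"travel": [0,0,-0.09],"twist": [0,0,27]}
  ]
}}

```text
time: 16.97
tool_pos: [0.4878, 0.0678, 0.1562]
orientation: [179.9, -0.0, 96.7]
wrist_force: [1.2, 1.3, 1.2]
grip_width: 0.442
gripper_force: 31.1
```

```bash
python3 -c "
from bench import arm
s=arm.sense();print({k:s[k] for k in('wrist_force','torque','tool_pos','orientation','joint_positions')})"
```

```text
{'wrist_force': array([1.15120856, 1.34520227, 1.23300578]), 'torque': array([ 0.18000341, -0.2235132 , -0.05155885]), 'tool_pos': array([0.48777189, 0.06780324, 0.15618285]), 'orientation': array([ 1.79901179e+02, -8.83747525e-03,  9.66510880e+01]), 'joint_positions': array([ 7.90979006e+00,  1.60755954e+01, -9.96314750e+00,  6.38622663e+01,
        6.66456700e-03,  9.12587155e+01])}
```

Emit:
{"api": "jog_arm", "payload": {
  "plan": [
    {"travel": [0,0,-0.01],"twist": [0,0,3]},
    {"travel": [0,0,-0.03],"twist": [0,0,6]},
    {"travel": [0,0,-0.04],"twist": [0,0,9]},
    {"travel": [0,0,-0.05],"twist": [0,0,12]},
    {"travel": [0,0,-0.06],"twist": [0,0,15]},
    {"travel": [0,0,-0.07],"twist": [0,0,18]},
    {"travel": [0,0,-0.08],"twist": [0,0,21]},
    {"travel": [0,0,-0.1],"twist": [0,0,24]},
    {"travel": [0,0,-0.11],"twist": [0,0,27]},
    {"travel": [0,0,-0.11],"twist": [0,0,27]}
  ]
}}

```text
time: 17.8
tool_pos: [0.4877, 0.0679, 0.1572]
orientation: [179.9, -0.1, 69.7]
wrist_force: [0.8, 0.7, 2.1]
grip_width: 0.441
gripper_force: 31.2
```

Emit:
{"api": "jog_arm", "payload": {
  "plan": [
    {"travel": [0,0,-0.01],"twist": [0,0,3]},
    {"travel": [0,0,-0.02],"twist": [0,0,6]},
    {"travel": [0,0,-0.03],"twist": [0,0,9]},
    {"travel": [0,0,-0.04],"twist": [0,0,12]},
    {"travel": [0,0,-0.05],"twist": [0,0,15]},
    {"travel": [0,0,-0.06],"twist": [0,0,18]},
    {"travel": [0,0,-0.07],"twist": [0,0,21]},
    {"travel": [0,0,-0.09],"twist": [0,0,24]},
    {"travel": [0,0,-0.1],"twist": [0,0,27]},
    {"travel": [0,0,-0.1],"twist": [0,0,27]}
  ]
}}

```text
time: 18.63
tool_pos: [0.4878, 0.0677, 0.1583]
orientation: [179.9, -0.1, 42.7]
wrist_force: [1.4, 1.3, 2.3]
grip_width: 0.44
gripper_force: 31.2
```

```bash
python3 -c "
from bench import arm
s=arm.sense();print({k:s[k] for k in('wrist_force','torque','tool_pos','orientation','joint_positions')})"
```

```text
{'wrist_force': array([1.40825156, 1.25793563, 2.28522176]), 'torque': array([ 0.22730021, -0.31711882,  0.07919481]), 'tool_pos': array([0.48781045, 0.06774644, 0.15831911]), 'orientation': array([ 1.79939867e+02, -8.94425408e-02,  4.26700996e+01]), 'joint_positions': array([ 7.90563461e+00,  1.59674498e+01, -9.76852799e+00,  6.41562569e+01,
        1.60112484e-03,  1.45235583e+02])}
```

Emit:
{"api": "jog_arm", "payload": {
  "plan": [
    {"travel": [0,0,-0.02],"twist": [0,0,3]},
    {"travel": [0,0,-0.04],"twist": [0,0,6]},
    {"travel": [0,0,-0.06],"twist": [0,0,9]},
    {"travel": [0,0,-0.07],"twist": [0,0,12]},
    {"travel": [0,0,-0.09],"twist": [0,0,15]},
    {"travel": [0,0,-0.1],"twist": [0,0,18]},
    {"travel": [0,0,-0.11],"twist": [0,0,20]},
    {"travel": [0,0,-0.12],"twist": [0,0,22]},
    {"travel": [0,0,-0.13],"twist": [0,0,22]},
    {"travel": [0,0,-0.13],"twist": [0,0,22]}
  ]
}}

```text
time: 19.47
tool_pos: [0.4876, 0.0678, 0.1593]
orientation: [180.0, -0.1, 20.7]
wrist_force: [1.3, 1.4, 2.1]
grip_width: 0.447
gripper_force: 31.1
```

```bash
python3 -c "
from bench import arm
s=arm.sense();print({k:s[k] for k in('wrist_force','torque','tool_pos','orientation','joint_positions')})"
```

```text
{'wrist_force': array([1.26977994, 1.43799399, 2.06462231]), 'torque': array([ 0.34595477, -0.49883099,  0.03013091]), 'tool_pos': array([0.48759299, 0.06778756, 0.15926285]), 'orientation': array([ 1.79994818e+02, -6.87375652e-02,  2.07068953e+01]), 'joint_positions': array([ 7.90876218e+00,  1.59281487e+01, -9.67092950e+00,  6.43327441e+01,
        1.01737235e-02,  1.67201876e+02])}
```

Emit:
{"api": "jog_arm", "payload": {
  "plan": [
    {"travel": [0,0,-0.01],"twist": [0,0,0]},
    {"travel": [0,0,-0.02],"twist": [0,0,0]},
    {"travel": [0,0,-0.03],"twist": [0,0,0]},
    {"travel": [0,0,-0.04],"twist": [0,0,0]},
    {"travel": [0,0,-0.05],"twist": [0,0,0]},
    {"travel": [0,0,-0.05],"twist": [0,0,0]},
    {"travel": [0,0,-0.05],"twist": [0,0,0]},
    {"travel": [0,0,-0.05],"twist": [0,0,0]},
    {"travel": [0,0,-0.05],"twist": [0,0,0]},
    {"travel": [0,0,-0.05],"twist": [0,0,0]}
  ]
}}

```text
time: 20.3
tool_pos: [0.4873, 0.0677, 0.1595]
orientation: [-180.0, -0.0, 20.5]
wrist_force: [4.5, 2.6, 0.4]
grip_width: 0.441
gripper_force: 30.9
```

Run:
```python
from bench import arm
from h import *
s=arm.sense();print({k:s[k] for k in('wrist_force','torque','tool_pos')})
S=arm.snapshot("scene"); S1=np.load("scene0.npz")
cv2.imwrite("pics/c4.png",np.hstack([cv2.resize(q["color"][170:260,332:412],None,fx=5,fy=6,interpolation=2) for q in(S1,S)]))
```

```text
{'wrist_force': array([4.47270747, 2.60496825, 0.43343881]), 'torque': array([ 0.5527052 , -0.89287309,  0.01166588]), 'tool_pos': array([0.48725963, 0.06771591, 0.15952148])}
```

View pics/c4.png

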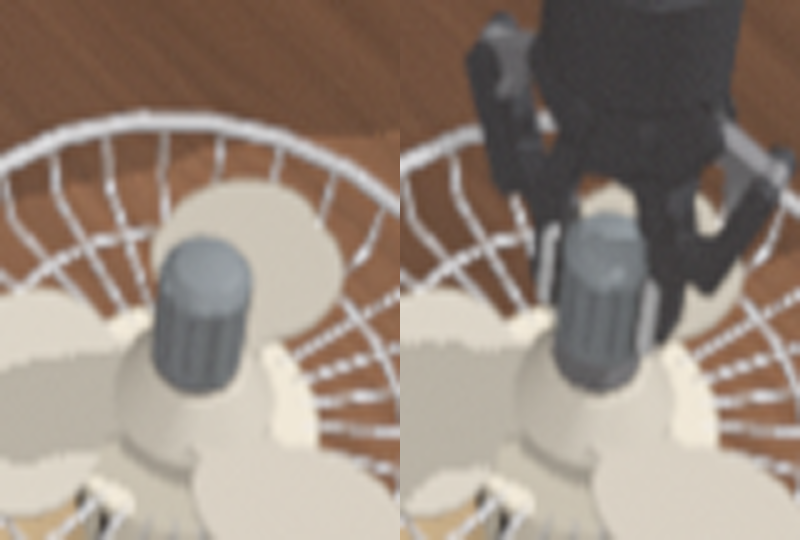

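The nut top has risen from row 209 to 205, about 10 mm or more, and a darker collar now shows below it at about row 233. So it has climbed. I'm relieving the side load and then lifting gently.

Emit:
{"api": "jog_arm", "payload": {
  "plan": [
    {"travel": [0.02,0,0],"twist": [0,0,0]},
    {"travel": [0.04,0,0],"twist": [0,0,0]},
    {"travel": [0.05,0,0],"twist": [0,0,0]},
    {"travel": [0.05,0,0],"twist": [0,0,0]},
    {"travel": [0.05,0,0],"twist": [0,0,0]},
    {"travel": [0.05,0,-0.02],"twist": [0,0,0]},
    {"travel": [0.05,0,-0.04],"twist": [0,0,0]},
    {"travel": [0.05,0,-0.06],"twist": [0,0,0]},
    {"travel": [0.05,0,-0.06],"twist": [0,0,0]},
    {"travel": [0.05,0,-0.06],"twist": [0,0,0]}
  ]
}}

```text
time: 21.18
tool_pos: [0.4871, 0.0678, 0.1598]
orientation: [-180.0, 0.1, 20.5]
wrist_force: [2.5, 1.9, -2.2]
grip_width: 0.442
gripper_force: 30.8
```

```bash
python3 -c "
from bench import arm
s=arm.sense();print({k:s[k] for k in('wrist_force','torque','tool_pos','orientation')})"
```

```text
{'wrist_force': array([ 2.5095576 ,  1.88622441, -2.23587177]), 'torque': array([ 0.55198454, -0.52106028, -0.01986062]), 'tool_pos': array([0.48713083, 0.06784892, 0.15982033]), 'orientation': array([-1.79977039e+02,  5.51703857e-02,  2.05161596e+01])}
```

Emit:
{"api": "jog_arm", "payload": {
  "plan": [
    {"travel": [0.01,0,0],"twist": [0,0,1]},
    {"travel": [0.02,0,0],"twist": [0,0,3]},
    {"travel": [0.02,0,-0.01],"twist": [0,0,5]},
    {"travel": [0.03,0,-0.02],"twist": [0,0,7]},
    {"travel": [0.03,0,-0.03],"twist": [0,0,9]},
    {"travel": [0.03,0,-0.03],"twist": [0,0,10]},
    {"travel": [0.03,0,-0.04],"twist": [0,0,10]},
    {"travel": [0.03,0,-0.05],"twist": [0,0,10]},
    {"travel": [0.03,0,-0.06],"twist": [0,0,10]},
    {"travel": [0.03,0,-0.06],"twist": [0,0,10]}
  ]
}}

```text
time: 22.02
tool_pos: [0.4874, 0.068, 0.1605]
orientation: [-180.0, 0.1, 10.5]
wrist_force: [1.1, 3.4, -1.0]
grip_width: 0.449
gripper_force: 30.9
```

```bash
python3 -c "
from bench import arm
s=arm.sense();print({k:s[k] for k in('wrist_force','torque','tool_pos','orientation','joint_positions')})"
```

```text
{'wrist_force': array([ 1.11632855,  3.37217118, -1.04877483]), 'torque': array([ 0.66137701, -0.15867865,  0.06806777]), 'tool_pos': array([0.48741469, 0.06795464, 0.16046448]), 'orientation': array([-1.79987691e+02,  5.50434482e-02,  1.05252473e+01]), 'joint_positions': array([ 7.93110497e+00,  1.59446134e+01, -9.45519291e+00,  6.46557379e+01,
        9.80515852e-03,  1.77405859e+02])}
```

Emit:
{"api": "jog_arm", "payload": {
  "plan": [
    {"travel": [0,-0.02,0],"twist": [0,0,0]},
    {"travel": [0.01,-0.04,0],"twist": [0,0,0]},
    {"travel": [0.01,-0.04,-0.01],"twist": [0,0,0]},
    {"travel": [0.01,-0.04,-0.02],"twist": [0,0,0]},
    {"travel": [0.01,-0.04,-0.03],"twist": [0,0,0]},
    {"travel": [0.01,-0.04,-0.04],"twist": [0,0,0]},
    {"travel": [0.01,-0.04,-0.05],"twist": [0,0,0]},
    {"travel": [0.01,-0.04,-0.06],"twist": [0,0,0]},
    {"travel": [0.01,-0.04,-0.06],"twist": [0,0,0]},
    {"travel": [0.01,-0.04,-0.06],"twist": [0,0,0]}
  ]
}}

```text
time: 22.85
tool_pos: [0.4878, 0.0681, 0.1613]
orientation: [180.0, 0.0, 10.5]
wrist_force: [1.0, 0.8, -0.4]
grip_width: 0.442
gripper_force: 30.9
```

```bash
python3 -c "
from bench import arm
s=arm.sense();print({k:s[k] for k in('wrist_force','torque','tool_pos','orientation')})"
```

```text
{'wrist_force': array([ 1.0058909 ,  0.83082705, -0.39299626]), 'torque': array([ 0.05716629, -0.17007962, -0.01279443]), 'tool_pos': array([0.48784042, 0.06814377, 0.16134131]), 'orientation': array([1.79977794e+02, 5.42327762e-03, 1.05032191e+01])}
```

The force stayed at -0.4 N while the tool rose 0.8 mm, so the nut is free. I'll lift 4 mm to confirm, then more.

Emit:
{"api": "jog_arm", "payload": {
  "plan": [
    {"travel": [0,0,-0.02],"twist": [0,0,0]},
    {"travel": [0,0,-0.04],"twist": [0,0,0]},
    {"travel": [0,0,-0.07],"twist": [0,0,0]},
    {"travel": [0,0,-0.1],"twist": [0,0,0]},
    {"travel": [0,0,-0.13],"twist": [0,0,0]},
    {"travel": [0,0,-0.16],"twist": [0,0,0]},
    {"travel": [0,0,-0.19],"twist": [0,0,0]},
    {"travel": [0,0,-0.2],"twist": [0,0,0]},
    {"travel": [0,0,-0.2],"twist": [0,0,0]},
    {"travel": [0,0,-0.2],"twist": [0,0,0]}
  ]
}}

```text
time: 23.68
tool_pos: [0.4878, 0.0683, 0.1633]
orientation: [180.0, 0.0, 10.5]
wrist_force: [0.1, 0.5, -0.4]
grip_width: 0.44
gripper_force: 30.9
```

Emit:
{"api": "jog_arm", "payload": {
  "plan": [
    {"travel": [0,0,-0.1],"twist": [0,0,0]},
    {"travel": [0,0,-0.25],"twist": [0,0,0]},
    {"travel": [0,0,-0.4],"twist": [0,0,0]},
    {"travel": [0,0,-0.55],"twist": [0,0,0]},
    {"travel": [0,0,-0.7],"twist": [0,0,0]},
    {"travel": [0,0,-0.85],"twist": [0,0,0]},
    {"travel": [0,0,-1.0],"twist": [0,0,0]},
    {"travel": [0,0,-1.1],"twist": [0,0,0]},
    {"travel": [0,0,-1.2],"twist": [0,0,0]},
    {"travel": [0,0,-1.2],"twist": [0,0,0]}
  ]
}}

```text
time: 24.52
tool_pos: [0.488, 0.0683, 0.1755]
orientation: [180.0, -0.0, 10.5]
wrist_force: [1.2, 0.3, 0.2]
grip_width: 0.441
gripper_force: 30.9
```

Emit:
{"api": "jog_arm", "payload": {
  "plan": [
    {"travel": [0,0,-0.4],"twist": [0,0,0]},
    {"travel": [0,0,-0.9],"twist": [0,0,0]},
    {"travel": [0,0,-1.4],"twist": [0,0,0]},
    {"travel": [0,0,-2],"twist": [0,0,0]},
    {"travel": [0,0,-2.7],"twist": [0,0,0]},
    {"travel": [0,0,-3.4],"twist": [0,0,0]},
    {"travel": [0,0,-4],"twist": [0,0,0]},
    {"travel": [0,0,-4.5],"twist": [0,0,0]},
    {"travel": [0,0,-4.5],"twist": [0,0,0]},
    {"travel": [0,0,-4.5],"twist": [0,0,0]}
  ]
}}

```text
time: 25.35
tool_pos: [0.4881, 0.0683, 0.2207]
orientation: [180.0, -0.0, 10.5]
wrist_force: [0.2, 0.1, -0.9]
grip_width: 0.444
gripper_force: 30.9
```

Run:
```python
from bench import arm
from h import *
s=arm.sense();print({k:s[k] for k in('wrist_force','torque','tool_pos','orientation')})
S=arm.snapshot("scene");np.savez("scene5.npz",**S)
cv2.imwrite("pics/c5.png",np.hstack([cv2.resize(S["color"][130:260,312:432],(480,560),interpolation=2)]))
# tray from scene view, rim z=.024
im=cv2.cvtColor(S["color"],cv2.COLOR_BGR2HSV); m=((im[...,1]<70)&(im[...,2]>90)); m[:130]=0;m[195:]=0;m[:,:235]=0;m[:,325:]=0
bl,st,c=blob(m,(278,162)); h=cv2.convexHull(np.argwhere(bl)[:,::-1].astype(np.int32)); b=cv2.approxPolyDP(h,4,True).reshape(-1,2)
print(b.tolist()); print(plane(S,b,.024).round(3).tolist())
```

```text
{'wrist_force': array([ 0.16701146,  0.13360375, -0.91007082]), 'torque': array([-0.00969175,  0.00571198, -0.03963953]), 'tool_pos': array([0.48806961, 0.0683364 , 0.22067192]), 'orientation': array([ 1.79997513e+02, -4.47300553e-02,  1.05082698e+01])}
[[316, 172], [267, 190], [241, 149], [285, 134]]
[[0.389, -0.241, 0.024], [0.536, -0.262, 0.024], [0.498, -0.451, 0.024], [0.356, -0.433, 0.024]]
```

View pics/c5.png

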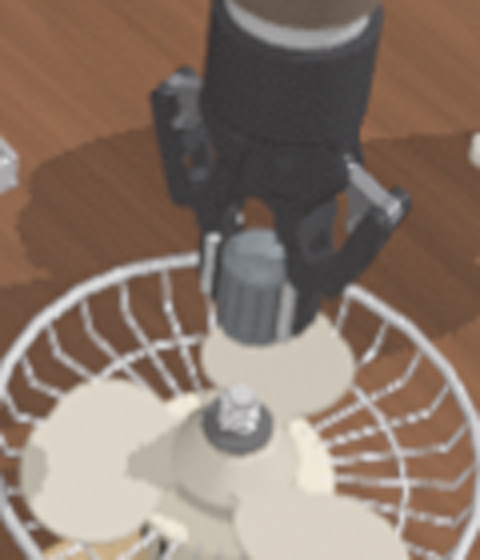

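The nut is off and in the hand, with the bare stub visible at about (371,226) px. I'm carrying it to the tray at (0.436, -0.356).

Emit:
{"api": "jog_arm", "payload": {
  "plan": [
    {"travel": [-0.3,1,0],"twist": [0,0,0]},
    {"travel": [-0.9,3,0],"twist": [0,0,0]},
    {"travel": [-1.8,5.6,0],"twist": [0,0,0]},
    {"travel": [-2.6,8.3,0],"twist": [0,0,0]},
    {"travel": [-3.5,11,0],"twist": [0,0,0]},
    {"travel": [-4.3,13.7,0],"twist": [0,0,0]},
    {"travel": [-5.2,16.4,0],"twist": [0,0,0]},
    {"travel": [-6,19.1,0],"twist": [0,0,0]},
    {"travel": [-6.7,21.3,0],"twist": [0,0,0]},
    {"travel": [-7.2,22.8,0],"twist": [0,0,0]}
  ]
}}

```text
time: 26.23
tool_pos: [0.4575, -0.1716, 0.2198]
orientation: [180.0, 0.1, 10.4]
wrist_force: [0.2, 0.2, -0.6]
grip_width: 0.443
gripper_force: 30.9
```

Emit:
{"api": "jog_arm", "payload": {
  "plan": [
    {"travel": [-0.6,2,0],"twist": [0,0,0]},
    {"travel": [-1.4,4.4,0],"twist": [0,0,0]},
    {"travel": [-2.2,7,0],"twist": [0,0,0]},
    {"travel": [-3,9.6,0],"twist": [0,0,0]},
    {"travel": [-3.8,12.2,0],"twist": [0,0,0]},
    {"travel": [-4.6,14.6,0],"twist": [0,0,0]},
    {"travel": [-5.2,16.4,0],"twist": [0,0,0]},
    {"travel": [-5.6,17.6,0],"twist": [0,0,0]},
    {"travel": [-5.65,17.96,0],"twist": [0,0,0]},
    {"travel": [-5.65,17.96,0],"twist": [0,0,0]}
  ]
}}

```text
time: 27.07
tool_pos: [0.4353, -0.3565, 0.2197]
orientation: [-179.9, 0.0, 10.4]
wrist_force: [-0.7, -0.1, -0.2]
grip_width: 0.439
gripper_force: 30.9
```

Emit:
{"api": "jog_arm", "payload": {
  "plan": [
    {"travel": [0,0,1.5],"twist": [0,0,0]},
    {"travel": [0,0,3.5],"twist": [0,0,0]},
    {"travel": [0,0,6],"twist": [0,0,0]},
    {"travel": [0,0,8.5],"twist": [0,0,0]},
    {"travel": [0,0,11],"twist": [0,0,0]},
    {"travel": [0,0,13.2],"twist": [0,0,0]},
    {"travel": [0,0,15],"twist": [0,0,0]},
    {"travel": [0,0,16.2],"twist": [0,0,0]},
    {"travel": [0,0,17],"twist": [0,0,0]},
    {"travel": [0,0,17],"twist": [0,0,0]}
  ]
}}

```text
time: 27.9
tool_pos: [0.435, -0.3538, 0.0485]
orientation: [-179.8, 0.1, 10.6]
wrist_force: [-0.9, 0.3, -0.9]
grip_width: 0.444
gripper_force: 30.9
```

Emit:
{"api": "jog_arm", "payload": {
  "plan": [
    {"travel": [0,0,0.3],"twist": [0,0,0]},
    {"travel": [0,0,0.6],"twist": [0,0,0]},
    {"travel": [0,0,0.9],"twist": [0,0,0]},
    {"travel": [0,0,1.2],"twist": [0,0,0]},
    {"travel": [0,0,1.5],"twist": [0,0,0]},
    {"travel": [0,0,1.8],"twist": [0,0,0]},
    {"travel": [0,0,2.0],"twist": [0,0,0]},
    {"travel": [0,0,2.2],"twist": [0,0,0]},
    {"travel": [0,0,2.3],"twist": [0,0,0]},
    {"travel": [0,0,2.3],"twist": [0,0,0]}
  ]
}}

```text
time: 28.73
tool_pos: [0.4357, -0.3558, 0.027]
orientation: [-180.0, 0.0, 10.5]
wrist_force: [-0.7, 0.0, -0.4]
grip_width: 0.44
gripper_force: 30.9
```

Run:
```python
from bench import arm
from h import *
s=arm.sense();print({k:s[k] for k in('wrist_force','torque','tool_pos','orientation')})
S=arm.snapshot("scene");T=arm.snapshot("top")
cv2.imwrite("pics/c6.png",np.hstack([cv2.resize(S["color"][100:200,220:340],(400,500),interpolation=2),cv2.resize(T["color"][250:390,430:570],(400,500))]))
```

```text
{'wrist_force': array([-0.74365173,  0.00306527, -0.41619061]), 'torque': array([-0.01073369,  0.04055922,  0.03416967]), 'tool_pos': array([ 0.43569188, -0.35576276,  0.02697945]), 'orientation': array([-1.79974580e+02,  2.07170810e-02,  1.05075978e+01])}
```

View pics/c6.png

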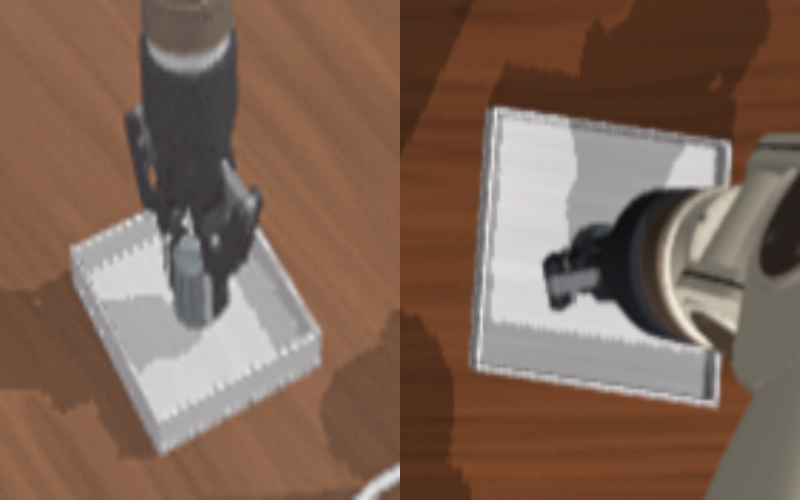

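The nut is over the middle of the tray, at about (278,155) px in the scene view. I'm feeling for the floor in small steps.

Emit:
{"api": "jog_arm", "payload": {
  "plan": [
    {"travel": [0,0,0.04],"twist": [0,0,0]},
    {"travel": [0,0,0.08],"twist": [0,0,0]},
    {"travel": [0,0,0.12],"twist": [0,0,0]},
    {"travel": [0,0,0.16],"twist": [0,0,0]},
    {"travel": [0,0,0.2],"twist": [0,0,0]},
    {"travel": [0,0,0.24],"twist": [0,0,0]},
    {"travel": [0,0,0.28],"twist": [0,0,0]},
    {"travel": [0,0,0.32],"twist": [0,0,0]},
    {"travel": [0,0,0.32],"twist": [0,0,0]},
    {"travel": [0,0,0.32],"twist": [0,0,0]}
  ]
}}

```text
time: 29.67
tool_pos: [0.4359, -0.3558, 0.0241]
orientation: [-180.0, 0.0, 10.5]
wrist_force: [0.3, -1.1, -0.2]
grip_width: 0.445
gripper_force: 30.9
```

Emit:
{"api": "jog_arm", "payload": {
  "plan": [
    {"travel": [0,0,0.02],"twist": [0,0,0]},
    {"travel": [0,0,0.04],"twist": [0,0,0]},
    {"travel": [0,0,0.06],"twist": [0,0,0]},
    {"travel": [0,0,0.08],"twist": [0,0,0]},
    {"travel": [0,0,0.1],"twist": [0,0,0]},
    {"travel": [0,0,0.1],"twist": [0,0,0]},
    {"travel": [0,0,0.1],"twist": [0,0,0]},
    {"travel": [0,0,0.1],"twist": [0,0,0]},
    {"travel": [0,0,0.1],"twist": [0,0,0]},
    {"travel": [0,0,0.1],"twist": [0,0,0]}
  ]
}}

```text
time: 30.5
tool_pos: [0.4359, -0.3559, 0.0231]
orientation: [-180.0, -0.0, 10.5]
wrist_force: [-0.3, -0.5, -0.2]
grip_width: 0.442
gripper_force: 30.9
```

Emit:
{"api": "jog_arm", "payload": {
  "plan": [
    {"travel": [0,0,0.02],"twist": [0,0,0]},
    {"travel": [0,0,0.04],"twist": [0,0,0]},
    {"travel": [0,0,0.06],"twist": [0,0,0]},
    {"travel": [0,0,0.08],"twist": [0,0,0]},
    {"travel": [0,0,0.1],"twist": [0,0,0]},
    {"travel": [0,0,0.1],"twist": [0,0,0]},
    {"travel": [0,0,0.1],"twist": [0,0,0]},
    {"travel": [0,0,0.1],"twist": [0,0,0]},
    {"travel": [0,0,0.1],"twist": [0,0,0]},
    {"travel": [0,0,0.1],"twist": [0,0,0]}
  ]
}}

```text
time: 31.33
tool_pos: [0.4359, -0.3559, 0.0221]
orientation: [-180.0, -0.0, 10.5]
wrist_force: [-1.0, 0.1, -0.2]
grip_width: 0.441
gripper_force: 30.9
```

Emit:
{"api": "jog_arm", "payload": {
  "plan": [
    {"travel": [0,0,0.02],"twist": [0,0,0]},
    {"travel": [0,0,0.04],"twist": [0,0,0]},
    {"travel": [0,0,0.06],"twist": [0,0,0]},
    {"travel": [0,0,0.08],"twist": [0,0,0]},
    {"travel": [0,0,0.08],"twist": [0,0,0]},
    {"travel": [0,0,0.08],"twist": [0,0,0]},
    {"travel": [0,0,0.08],"twist": [0,0,0]},
    {"travel": [0,0,0.08],"twist": [0,0,0]},
    {"travel": [0,0,0.08],"twist": [0,0,0]},
    {"travel": [0,0,0.08],"twist": [0,0,0]}
  ]
}}

```text
time: 32.17
tool_pos: [0.4359, -0.3559, 0.0213]
orientation: [180.0, 0.0, 10.5]
wrist_force: [0.6, -0.4, -1.0]
grip_width: 0.437
gripper_force: 30.9
```

Emit:
{"api": "jog_arm", "payload": {
  "plan": [
    {"travel": [0,0,0.02],"twist": [0,0,0]},
    {"travel": [0,0,0.04],"twist": [0,0,0]},
    {"travel": [0,0,0.06],"twist": [0,0,0]},
    {"travel": [0,0,0.08],"twist": [0,0,0]},
    {"travel": [0,0,0.08],"twist": [0,0,0]},
    {"travel": [0,0,0.08],"twist": [0,0,0]},
    {"travel": [0,0,0.08],"twist": [0,0,0]},
    {"travel": [0,0,0.08],"twist": [0,0,0]},
    {"travel": [0,0,0.08],"twist": [0,0,0]},
    {"travel": [0,0,0.08],"twist": [0,0,0]}
  ]
}}

```text
time: 33.0
tool_pos: [0.4359, -0.3559, 0.0205]
orientation: [-180.0, -0.0, 10.5]
wrist_force: [-1.3, -0.5, -0.3]
grip_width: 0.446
gripper_force: 30.9
```

Emit:
{"api": "jog_arm", "payload": {
  "plan": [
    {"travel": [0,0,0.02],"twist": [0,0,0]},
    {"travel": [0,0,0.04],"twist": [0,0,0]},
    {"travel": [0,0,0.06],"twist": [0,0,0]},
    {"travel": [0,0,0.08],"twist": [0,0,0]},
    {"travel": [0,0,0.08],"twist": [0,0,0]},
    {"travel": [0,0,0.08],"twist": [0,0,0]},
    {"travel": [0,0,0.08],"twist": [0,0,0]},
    {"travel": [0,0,0.08],"twist": [0,0,0]},
    {"travel": [0,0,0.08],"twist": [0,0,0]},
    {"travel": [0,0,0.08],"twist": [0,0,0]}
  ]
}}

```text
time: 33.83
tool_pos: [0.4359, -0.3559, 0.0197]
orientation: [180.0, 0.0, 10.5]
wrist_force: [0.2, -0.1, -0.1]
grip_width: 0.44
gripper_force: 30.9
```

Emit:
{"api": "jog_arm", "payload": {
  "plan": [
    {"travel": [0,0,0.02],"twist": [0,0,0]},
    {"travel": [0,0,0.04],"twist": [0,0,0]},
    {"travel": [0,0,0.06],"twist": [0,0,0]},
    {"travel": [0,0,0.08],"twist": [0,0,0]},
    {"travel": [0,0,0.08],"twist": [0,0,0]},
    {"travel": [0,0,0.08],"twist": [0,0,0]},
    {"travel": [0,0,0.08],"twist": [0,0,0]},
    {"travel": [0,0,0.08],"twist": [0,0,0]},
    {"travel": [0,0,0.08],"twist": [0,0,0]},
    {"travel": [0,0,0.08],"twist": [0,0,0]}
  ]
}}

```text
time: 34.67
tool_pos: [0.4359, -0.3559, 0.0189]
orientation: [180.0, 0.0, 10.5]
wrist_force: [0.6, 0.0, 0.5]
grip_width: 0.441
gripper_force: 30.9
```

Run:
```python
from bench import arm
from h import *
s=arm.sense();print({k:s[k] for k in('wrist_force','torque','tool_pos')})
S=arm.snapshot("scene")
P=s["tool_pos"]; print(proj(S,[[P[0],P[1],.003],[P[0],P[1],.049]]))
cv2.imwrite("pics/c7.png",cv2.resize(S["color"][125:185,245:315],(700,600),interpolation=2))
```

```text
{'wrist_force': array([0.60826214, 0.01605095, 0.50948553]), 'torque': array([ 0.04149256, -0.02665133,  0.04526536]), 'tool_pos': array([ 0.4358636 , -0.355871  ,  0.01892626])}
[[278.04016359 163.11055148]
 [277.38468567 150.24858916]]
```

View pics/c7.png

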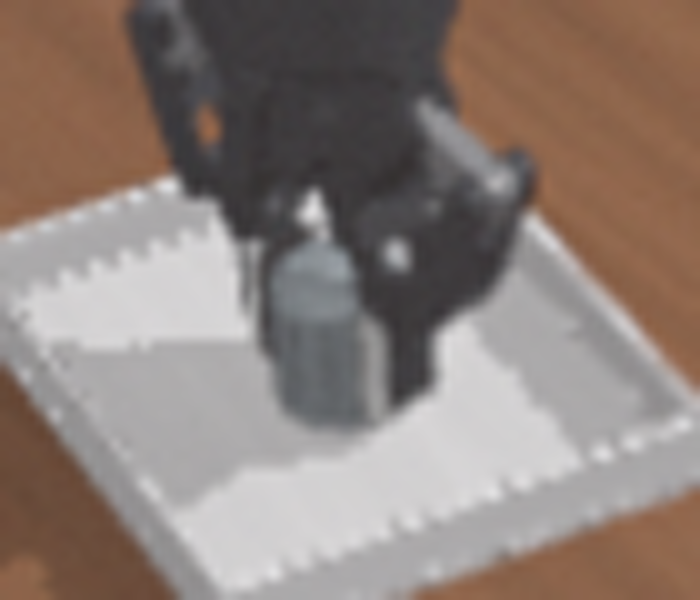

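The rim's front edge is at about row 168, against 167.5 predicted for contact with the floor, so it is nearly touching. I'm continuing in sub-millimetre steps.

Emit:
{"api": "jog_arm", "payload": {
  "plan": [
    {"travel": [0,0,0.01],"twist": [0,0,0]},
    {"travel": [0,0,0.02],"twist": [0,0,0]},
    {"travel": [0,0,0.03],"twist": [0,0,0]},
    {"travel": [0,0,0.04],"twist": [0,0,0]},
    {"travel": [0,0,0.05],"twist": [0,0,0]},
    {"travel": [0,0,0.06],"twist": [0,0,0]},
    {"travel": [0,0,0.06],"twist": [0,0,0]},
    {"travel": [0,0,0.06],"twist": [0,0,0]},
    {"travel": [0,0,0.06],"twist": [0,0,0]},
    {"travel": [0,0,0.06],"twist": [0,0,0]}
  ]
}}

```text
time: 35.55
tool_pos: [0.4359, -0.3559, 0.0186]
orientation: [180.0, -0.0, 10.5]
wrist_force: [-0.5, 0.6, 3.6]
grip_width: 0.443
gripper_force: 31.2
```

Emit:
{"api": "jog_arm", "payload": {
  "plan": [
    {"travel": [0,0,0.01],"twist": [0,0,0]},
    {"travel": [0,0,0.02],"twist": [0,0,0]},
    {"travel": [0,0,0.03],"twist": [0,0,0]},
    {"travel": [0,0,0.04],"twist": [0,0,0]},
    {"travel": [0,0,0.05],"twist": [0,0,0]},
    {"travel": [0,0,0.06],"twist": [0,0,0]},
    {"travel": [0,0,0.06],"twist": [0,0,0]},
    {"travel": [0,0,0.06],"twist": [0,0,0]},
    {"travel": [0,0,0.06],"twist": [0,0,0]},
    {"travel": [0,0,0.06],"twist": [0,0,0]}
  ]
}}

```text
time: 36.38
tool_pos: [0.4359, -0.3559, 0.0185]
orientation: [180.0, -0.0, 10.5]
wrist_force: [-1.3, 1.9, 8.7]
grip_width: 0.446
gripper_force: 31.7
```

The nut is standing on the floor. I'm easing off the push, then opening.

Emit:
{"api": "jog_arm", "payload": {
  "plan": [
    {"travel": [0,0,-0.02],"twist": [0,0,0]},
    {"travel": [0,0,-0.04],"twist": [0,0,0]},
    {"travel": [0,0,-0.06],"twist": [0,0,0]},
    {"travel": [0,0,-0.07],"twist": [0,0,0]},
    {"travel": [0,0,-0.07],"twist": [0,0,0]},
    {"travel": [0,0,-0.07],"twist": [0,0,0]},
    {"travel": [0,0,-0.07],"twist": [0,0,0]},
    {"travel": [0,0,-0.07],"twist": [0,0,0]},
    {"travel": [0,0,-0.07],"twist": [0,0,0]},
    {"travel": [0,0,-0.07],"twist": [0,0,0]}
  ]
}}

```text
time: 37.22
tool_pos: [0.4359, -0.3559, 0.0186]
orientation: [180.0, -0.0, 10.5]
wrist_force: [-1.2, 2.6, 5.4]
grip_width: 0.444
gripper_force: 31.4
```

Emit:
{"api": "jog_arm", "payload": {
  "plan": [
    {"travel": [0,0,0],"twist": [0,0,0]},
    {"travel": [0,0,0],"twist": [0,0,0]},
    {"travel": [0,0,0],"twist": [0,0,0]},
    {"travel": [0,0,0],"twist": [0,0,0]},
    {"travel": [0,0,0],"twist": [0,0,0]},
    {"travel": [0,0,0],"twist": [0,0,0]},
    {"travel": [0,0,0],"twist": [0,0,0]},
    {"travel": [0,0,0],"twist": [0,0,0]},
    {"travel": [0,0,0],"twist": [0,0,0]},
    {"travel": [0,0,0],"twist": [0,0,0]}
  ],
  "hand": 0.3,
  "squeeze": 20
}}

```text
time: 38.05
tool_pos: [0.4359, -0.3559, 0.0184]
orientation: [180.0, -0.0, 10.5]
wrist_force: [-0.1, 0.2, -0.2]
grip_width: 0.649
gripper_force: 0.0
```

Emit:
{"api": "jog_arm", "payload": {
  "plan": [
    {"travel": [0,0,-0.3],"twist": [0,0,0]},
    {"travel": [0,0,-0.8],"twist": [0,0,0]},
    {"travel": [0,0,-1.5],"twist": [0,0,0]},
    {"travel": [0,0,-2.5],"twist": [0,0,0]},
    {"travel": [0,0,-3.5],"twist": [0,0,0]},
    {"travel": [0,0,-5],"twist": [0,0,0]},
    {"travel": [0,0,-7],"twist": [0,0,0]},
    {"travel": [0,0,-9],"twist": [0,0,0]},
    {"travel": [0,0,-11],"twist": [0,0,0]},
    {"travel": [0,0,-12],"twist": [0,0,0]}
  ]
}}

```text
time: 38.88
tool_pos: [0.4371, -0.3569, 0.1424]
orientation: [179.8, -0.2, 10.5]
wrist_force: [0.5, -1.2, 0.4]
grip_width: 0.651
gripper_force: 0.0
```

Run:
```python
from bench import arm
from h import *
S=arm.snapshot("scene")
cv2.imwrite("pics/c8.png",S["color"])
```

```text
(no output)
```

View pics/c8.png

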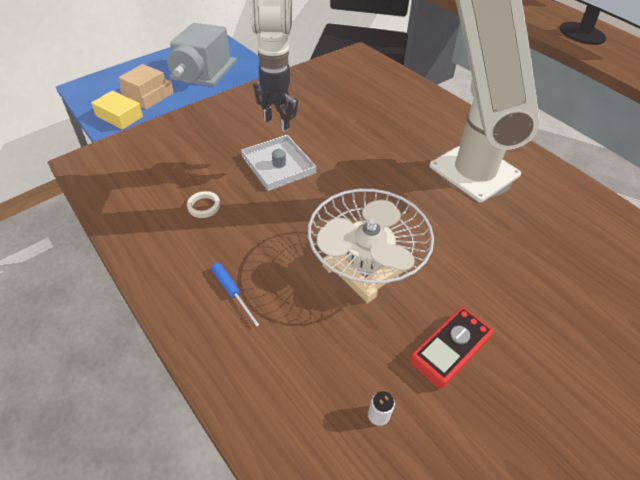

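The nut stands upright in the tray at about (279,158) px, the gripper is clear, and the other things on the bench are where they were.

```bash
python3 -c "
from bench import arm
print(arm.close_job())"
```

```text
the job is handed in; nothing more can be done
None
```

The job is handed in: the spinner nut is unscrewed and standing on its open end in the tray, let go only after it touched the floor, with every hand force I read under 9 N (the peak 8.7 N pressing it onto the tray floor, at most about 5 N per axis on the fan) and about 39 s of the 67 s used.

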